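# Uncap the box-marking jig and strike the mark

### The arm

A 6-joint arm with a two-finger parallel gripper is mounted at the origin on the work surface; the furniture and walls round the work are solid. World frame = base frame: x ahead of the robot, y to its left, z up, the work surface at z = 0. Lengths are in m, angles in rad, forces in N, time in s.
With the tool pointing down it reaches from about 0.25 to 0.8 m from the base axis. Payload 8.5 kg.
Tool frame: the origin (TCP) lies at the very end of the fingers, on their centre line; the grasp point (between the pads) lies 19 mm behind it; z points along the fingers, y is the line along which they close (so a half turn about z gives the same grasp; the last joint's range is limited). The gripper opens to 85 mm and grips with 20 to 120 N. Pads are 22 mm wide; open, the fingers measure 114 mm over their backs; the gripper's body (76 mm by 85 mm) begins 54 mm behind the grasp point. The pads swing forward as they close: fully open they stand 13 mm farther back than shut.
Start: joints at [-1.101, 0.238, -0.013, 1.319, 0, 1.571], TCP at [0.238, -0.468, 0.231] pointing down, gripper open.
Joint ranges: [-2.66, 2.66], [-1.03, 1.9], [-1.14, 1.46], [-1.82, 2.27], [-1.45, 1.34], [-3.14, 3.14]. Speed limits (rad/s): [2.22, 2.22, 2.79, 3.14, 3.14, 3.14].

### API

Orientations are given as a unit quaternion [x, y, z, w].
In Python, from cell import bot gives the robot as it stands.
- The arm moves only by the tool jog_arm, never from a script. Its argument "targets" is one flat list of numbers, 5 for each row, row after row: the finger opening in mm, from 0 to 85.4, then the shift along the tool's x, y, z in mm, then the turn about the tool's z in rad. A call has 1 to 20 rows; each row shifts and turns the commanded pose from where the row before left it, along the tool's axes as they then stand; what a row does not reach is not made up. A row lasts 1/8 s, in which the tool goes at most 62.5 mm and 10.7 degrees, less where a joint would pass 70% of its speed; a pose out of reach is approached as far as the arm can. A call with a gripper value outside its range is refused whole. The fingers move at their own pace and stop on an object; the grip force is fixed at half the most. Time passes only in rows, so rows that do not move let the fingers close. It gives the time, the measured TCP pose, the force, the opening and the grip force at its end, in the units of the state.
- bot.get_obs(): the state, without advancing time (a new reading comes with each control period).
- bot.camera(name): name is "side" or "top" or "wrist"; returns the picture (480x640x3 uint8, blue, green, red); there is no depth.
- bot.camera_params(name): a dict with "K" (3x3 intrinsics, pixels), "dist_coeffs" ([k1, k2, p1, p2, k3] as OpenCV has them; the pictures are not rectified), "cam_to_world" (4x4, takes a point from camera to world coordinates); the wrist camera has in their place "hand_eye" (4x4, takes a point from camera to tool coordinates, whose origin is the TCP and whose axes are the flange's). Camera axes: x right, y down, z forward; pixel columns grow to the right and rows downward; lengths in m; the calibration is good to about 2 mm. A picture is of the moment at which its call begins: read the wrist's pose just before it. camera_params takes no time and is no camera call.
- bot.finish_job(): hands the job in; it is judged then, once.
Trained networks look in the newest picture that a camera, given by its name, has taken for a name from the list of things; names that differ only in an ending like _2 or _b are one class to them, and where a whole thing is asked for, a point or a joint stands for the part that bears it (a point fixed in the world has none). Each returns a list of dicts, best first, with "score" (0 to 1); they miss things now and then, are a little off and sometimes report something else, mostly with a low value. They report only what shows in the picture. A call takes as long as a camera call.
- bot.find_in(camera, target): "xyz" ([x, y, z] in m, in world coordinates, good to about 4 mm: the middle of the surface that is visible of it).
- bot.regions_of(camera, target): "region" (480x640 bool, what is visible of it).
The state is a dict: "t": time; "joints": joint angles; "joint_vel": joint speeds; "joint_efforts": joint torques, N m; "position": TCP position; "tcp_rot": TCP orientation; "force": force on the tool from outside, world axes, zero at the start; "torque": the same for the moment, N m; "grip_width": finger opening in m; "gripper_force": force on a finger pad.
Only numpy, scipy, OpenCV 4.12 (cv2) and the standard library are available. Lean on these libraries where they do the work, as an engineer would, in place of code of your own. Each camera call takes 0.05 s, during which the arm holds its last target. There are 200 camera calls.

### The job

The small box in the sloping jig is to be marked. Lift the loose wooden cap off the jig's striking pin and stand it upright, open end down, right down in the large round well of the cap stand, and let go. Then take the mallet from its rest, knock the pin all the way down with the mallet's face, let it spring back, and lay the mallet back as it was: head standing on the cork pad, handle in the notch. Press the pin with the mallet only, and do not knock over or shove aside the flask or the glass.

Things in the scene. Friction and masses are not known exactly. Their poses are not given: they have to be found in the camera images.
- jig: Wooden marking jig fixed to the table, foot 116 (x) x 112 (y) mm, origin under its middle, z up. Its bed slopes 30 degrees, rising along the jig's +x (low edge at -x), and carries a small box under an aluminium bridge (112 mm across y, 56 mm along the slope). On the bridge a flange and a sleeve guide the striking pin, whose axis is square to the bed: (-0.5, 0, 0.866) in the jig's frame.
- cap_seat (a point): Centre of the flange top on which the cap's rim sits, on the pin's axis, in the jig's frame at (-21.9, 0, 123.9) mm; z outward along the pin's axis, x up the slope. Flange 53 mm diameter, 4 mm above the bridge. The sleeve (34 mm diameter) rises 26 mm from here; the pin top is 46 mm from here when up, so a cap must be drawn that far to clear it.
- pin_top (a point): Centre of the flat top of the pin's steel head (27 mm diameter), z outward along the pin's axis (30 degrees from vertical). Moves with the pin. Hidden in the cap at first.
- pin (a joint): Travel of the sprung striking pin along its axis into the sleeve: 0 m up (at rest), 0.012 m fully down with its die on the box. The spring pushes it back up with about 3 N at the top and 8 N fully down.
- cap: Loose dark turned wooden guard cap, 95 mm high, 90 g: skirt 47 mm outside, 37 mm inside diameter, open below, 55 mm deep inside; round knob on top (30 mm diameter at 79 to 90 mm, neck 21 mm at 69 mm above the rim). Origin at the centre of the open rim, z to the knob. At first it sits over sleeve and pin on their axis, leaning 30 degrees and some 4 more by its play.
- stand: Cap stand, pale wooden block fixed to the table, 132 (x) x 70 (y) x 26 mm, origin under its middle. Large well 52 mm diameter at x = -28 mm and a small well at x = +44 mm in which a brass punch (26 mm diameter) stands fixed, its top 79 mm above the table. The wells are 14 mm deep. Stand and mallet rest may have changed places.
- well (a point): Centre of the floor of the large well, 12 mm above the table; z up.
- rest: Mallet rest, wooden board fixed to the table, 184 (x) x 64 (y) x 12 mm, origin under its middle. Cork pad (58 mm diameter, top 14 mm above the table) at x = -60 mm; at x = +66 mm a post 16 mm thick with a notch, open above, 28 mm wide across y, its floor 40 mm and cheek tops 63 mm above the table.
- rest_pad (a point): Centre of the top of the cork pad; axes as the rest.
- mallet: Loose wooden mallet, 240 g. Head: barrel 76 mm long, 50 mm diameter (flat faces 42 mm), axis along the mallet's z. Handle 20 mm wide (y) x 24 mm high (z), rounded edges, along +x to x = 155 mm, centre line at z = 38 mm. Origin at the centre of the lower face, which strikes; centre of mass near x = 24 mm. At first it stands on the pad (within 4 mm along the rest), handle level in the notch.
- mallet_grip (a point): Point on the handle's centre line, 60 mm along +x from the head's axis and 38 mm above the lower face; axes as the mallet.
- flask: Yellow drinking flask with black cap, 72 mm diameter, 250 mm tall, loose, beside the jig; origin under its middle. Flask and glass may have changed places.
- glass: Drinking glass, 81 mm diameter, 93 mm tall, loose, on the jig's other side; origin under its middle.

How it is judged:
On the way, in this order (a step that is already met when the one before it is completed fails the run):
1. the cap stands upright on the floor of the large well and is let go (horizontal distance between cap and well below 0.008 m and z of cap in the frame of well between -0.004 and 0.005 m and angle between cap's own z axis and vertical below 0.09 rad and contact force between the fingers and cap below 0.2 N), for 0.2 s.
2. the pin is knocked fully down (over 10.5 mm of 12) by the mallet (value of joint pin above 0.0105 m and contact force between mallet and jig above 2 N).
At the end, for the whole second after the job is handed in: Cap upright (5 degrees) on the floor of the large well, within 8 mm of its centre; pin sprung back up (2 mm); mallet upright (5 degrees) with its face within 18 mm of the cork pad's middle and its handle in the notch (within 7 degrees of the rest's length); all at rest (horizontal distance between cap and well below 0.008 m and z of cap in the frame of well between -0.004 and 0.005 m and angle between each of cap, mallet's own z axis and vertical below 0.09 rad and value of joint pin below 0.002 m and distance between mallet and rest_pad below 0.018 m and angle between the x axis of mallet and the x axis of rest, either way round below 0.13 rad and x of mallet_grip in the frame of rest above -0.03 m and linear speed of each of mallet, cap below 0.02 m/s); the robot touches nothing.
It fails at once if the pin is pressed by the fingers or the arm itself (value of joint pin above 0.002 m and contact force between any of the fingers, the arm and jig above 0.5 N).
It fails at once if flask or glass is tipped (17 degrees) or shoved aside (3 cm) ((angle between flask's own z axis and vertical above 0.3 rad or distance of flask from where it was at the start of the episode above 0.03 m) or (angle between glass's own z axis and vertical above 0.3 rad or distance of glass from where it was at the start of the episode above 0.03 m)).
It also fails if it takes over 67 s, if anything falls off the work surface, if the arm or the gripper's body presses on something with over 40 N, if the wrist force passes 120 N, or if a joint passes its speed limit or range.

## Working session

There is one attempt and no reset: what is moved stays moved. The work goes in short steps, Python scripts to look and compute and a tool call to move; the robot and the scene stay as the last step left them, time stands still between calls to the robot, and variables do not carry over. Pictures are saved under pics/ and viewed, at most 10 in all, crops included, and the job is handed in when it is done.

Besides the shell and the picture viewer there is one more tool, called after "Emit:" as name(argument=value, ...) on one line, values as JSON. jog_arm: Moves the arm, as the interface text tells. Its arguments: {"type":"object","properties":{"targets":{"type":"array","items":{"type":"number"}}},"required":["targets"]}

```bash
ls; mkdir -p pics; cat > h.py <<'E'
import numpy as np, cv2
from cell import bot
from scipy.spatial.transform import Rotation as R
def o():
    s=bot.get_obs(); return s
def c2w(n):
    p=bot.camera_params(n)
    if 'cam_to_world' in p: return p,np.array(p['cam_to_world'])
    s=o(); T=np.eye(4); T[:3,:3]=R.from_quat(s['tcp_rot']).as_matrix(); T[:3,3]=s['position']
    return p,T@np.array(p['hand_eye'])
def ray(n,uv):
    p,T=c2w(n)
    q=cv2.undistortPoints(np.array(uv,float).reshape(-1,1,2),np.array(p['K']),np.array(p['dist_coeffs'])).reshape(-1,2)
    d=np.c_[q,np.ones(len(q))]@T[:3,:3].T
    return T[:3,3],d
def onz(n,uv,z):
    c,d=ray(n,uv); return c+d*((z-c[2])/d[:,2])[:,None]
def proj(n,P):
    p,T=c2w(n); Ti=np.linalg.inv(T)
    rv=cv2.Rodrigues(Ti[:3,:3])[0]
    return cv2.projectPoints(np.array(P,float).reshape(-1,1,3),rv,Ti[:3,3],np.array(p['K']),np.array(p['dist_coeffs']))[0].reshape(-1,2)
E
python3 - <<'E'
from h import *
s=o(); print({k:np.round(v,3).tolist() for k,v in s.items()})
for n in('top','side'):
    im=bot.camera(n); cv2.imwrite(f'pics/{n}0.png',im)
    p,T=c2w(n); print(n,np.round(T,3).tolist(),np.round(p['K'],1).tolist())
    for t in ('jig','cap','stand','rest','mallet','flask','glass'):
        print(t,[(np.round(r['xyz'],3).tolist(),round(r['score'],2)) for r in bot.find_in(n,t)][:3])
print(np.round(bot.camera_params('wrist')['hand_eye'],3).tolist())
E
```

```text
pics
{'t': 0.0, 'joints': [-1.101, 0.239, -0.014, 1.319, -0.0, 1.571], 'joint_vel': [-0.001, -0.001, -0.001, 0.001, -0.002, -0.0], 'joint_efforts': [-0.0, -53.878, 34.644, 0.018, 0.0, -0.0], 'position': [0.237, -0.468, 0.231], 'tcp_rot': [0.973, 0.233, -0.0, -0.001], 'force': [0.319, -0.008, 0.007], 'torque': [-0.049, -0.013, 0.018], 'gripper_force': 0.0, 'grip_width': 0.086}
top [[0.002, -0.993, 0.118, 0.347], [-1.0, 0.001, 0.027, 0.149], [-0.027, -0.119, -0.993, 1.092], [0.0, 0.0, 0.0, 1.0]] [[524.7, 0.0, 322.7], [0.0, 524.7, 239.8], [0.0, 0.0, 1.0]]
jig [([0.489, 0.144, 0.092], 0.72), ([0.448, 0.061, 0.194], 0.42)]
cap [([0.44, 0.167, 0.182], 0.55)]
stand [([0.467, -0.086, 0.019], 0.87)]
rest [([0.465, 0.397, 0.011], 0.68)]
mallet [([0.426, 0.409, 0.065], 0.84)]
flask [([0.444, 0.061, 0.193], 0.68)]
glass [([0.532, 0.251, 0.052], 0.8)]
side [[1.0, -0.014, 0.003, 0.472], [-0.011, -0.638, 0.77, -0.545], [-0.009, -0.77, -0.638, 0.731], [0.0, 0.0, 0.0, 1.0]] [[469.7, 0.0, 320.8], [0.0, 469.7, 243.5], [0.0, 0.0, 1.0]]
jig [([0.509, 0.134, 0.082], 0.98), ([0.468, 0.401, 0.013], 0.21)]
cap [([0.429, 0.16, 0.18], 0.56), ([0.462, 0.025, 0.145], 0.25)]
stand [([0.476, -0.095, 0.025], 0.67)]
rest [([0.476, 0.401, 0.014], 0.81)]
mallet [([0.421, 0.406, 0.056], 0.72)]
flask [([0.458, 0.029, 0.146], 0.83)]
glass [([0.533, 0.267, 0.076], 0.71)]
[[-0.0, -0.949, -0.315, 0.081], [1.0, -0.0, 0.0, -0.0], [-0.0, -0.315, 0.949, -0.142], [0.0, 0.0, 0.0, 1.0]]
```

View pics/top0.png

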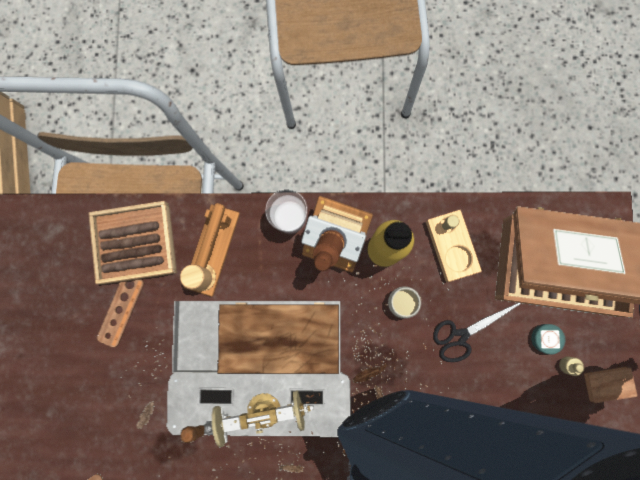

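View pics/side0.png

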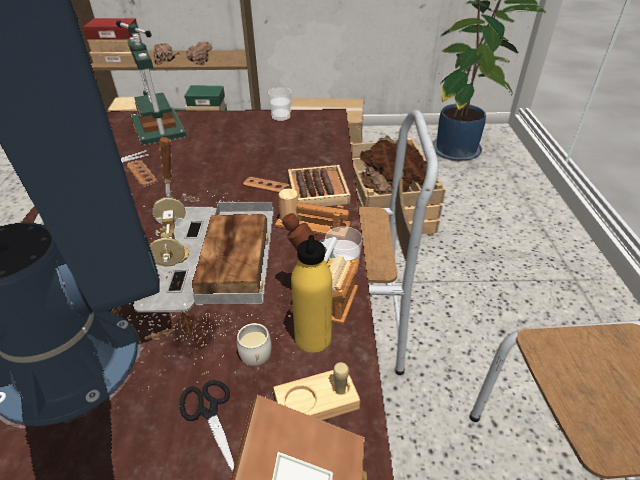

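The top view shows the cap on the jig at about (325,250), the flask right of it at (395,240), and the glass left at (287,213). The stand is at (453,245) with its large well at (458,260), and the mallet head is at (197,278) with its handle towards (220,212). The side view agrees.

```bash
python3 - <<'E'
from h import *
bot.camera('top')
def rect(t,z):
    r=bot.regions_of('top',t)[0]['region'].astype(np.uint8)
    c=max(cv2.findContours(r,0,cv2.CHAIN_APPROX_NONE)[0],key=cv2.contourArea).reshape(-1,2)
    P=onz('top',c,z)[:,:2]
    m=cv2.minAreaRect((P*1000).astype(np.float32)); print(t,np.round(m[0],1),np.round(m[1],1),round(m[2],1))
    return P
rect('stand',.02); rect('rest',.012)
print('well',onz('top',[[458,260]],.026),'punch',onz('top',[[452,220]],.079))
print('mallethead',onz('top',[[197,278]],.09),'handle end',onz('top',[[222,208]],.064))
rect('flask',.12);rect('glass',.05)
print('flask cap',onz('top',[[398,234]],.25),'glass rim',onz('top',[[287,211]],.093))
im=bot.camera('top'); cv2.imwrite('pics/crop1.png',cv2.resize(im[180:300,170:490],None,fx=2.5,fy=2.5,interpolation=cv2.INTER_CUBIC))
E
```

```text
stand [464.3 -88.1] [132.2  77.1] 17.1
rest [451.3 394. ] [ 36.  185.6] 74.1
well [[ 0.43308496 -0.09710038  0.026     ]] punch [[ 0.50672528 -0.07546796  0.079     ]]
mallethead [[0.39309177 0.41687507 0.09      ]] handle end [[0.53414052 0.37778021 0.064     ]]
flask [459.5  49.6] [75.2 95.1] 30.9
glass [531.4 251.9] [84.1 79. ] 0.4
flask cap [[0.45709282 0.04962939 0.25      ]] glass rim [[0.5226624  0.24461338 0.093     ]]
```

View pics/crop1.png

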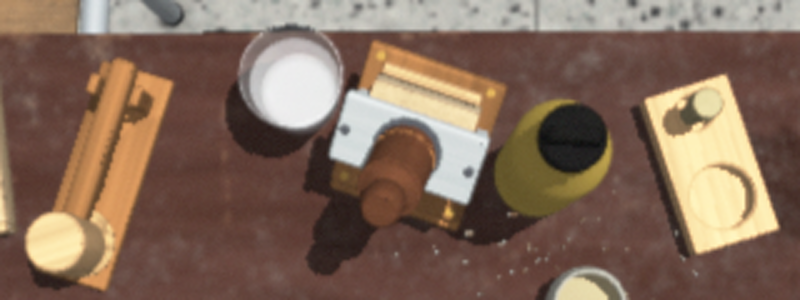

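Emit:
jog_arm(targets=[85,28,-30,-17,0,85,28,-30,-17,0,85,28,-30,-17,0,85,28,-30,-17,0,85,28,-30,-17,0,85,28,-30,-17,0,85,28,-30,-17,0,85,28,-30,-17,0,85,28,-30,-17,0,85,28,-30,-17,0,85,28,-30,0,0,85,28,-30,0,0,85,28,-30,0,0,85,28,-30,0,0,85,28,-30,0,0,85,28,-30,0,0,85,0,0,0,0.18,85,0,0,0,0.18,85,0,0,0,0.18,85,0,0,0,0.18])

```text
t: 3.6
position: [0.4347, 0.0105, 0.4014]
tcp_rot: [0.998, -0.031, -0.014, -0.061]
force: [0.1, 0.2, 0.3]
grip_width: 0.0847
gripper_force: 0.0
```

Emit:
jog_arm(targets=[85,0,0,0,0.08,85,0,0,0,0])

```text
t: 3.85
position: [0.4323, -0.0091, 0.4015]
tcp_rot: [0.996, -0.059, -0.016, -0.068]
force: [0.8, -0.2, -0.0]
grip_width: 0.085
gripper_force: 0.0
```

```bash
python3 - <<'E'
from h import *
s=o(); print(s['t'],s['position'],s['tcp_rot'],s['joints'])
im=bot.camera('wrist'); cv2.imwrite('pics/w1.png',im)
for t in('jig','cap','flask','glass'): print(t,[(np.round(r['xyz'],3).tolist(),round(r['score'],2)) for r in bot.find_in('wrist',t)][:2])
E
```

```text
3.85 [ 0.43226862 -0.00905712  0.4014859 ] [ 0.99579365 -0.05885002 -0.01635097 -0.06829588] [-0.11629513  0.10415279  0.2428771   1.7502663   0.13456993  3.14061133]
jig [([0.497, 0.137, 0.094], 0.86)]
cap [([0.44, 0.156, 0.18], 0.93)]
flask [([0.471, 0.031, 0.203], 0.81), ([0.475, 0.146, 0.136], 0.27)]
glass [([0.525, 0.263, 0.059], 0.89)]
```

View pics/w1.png

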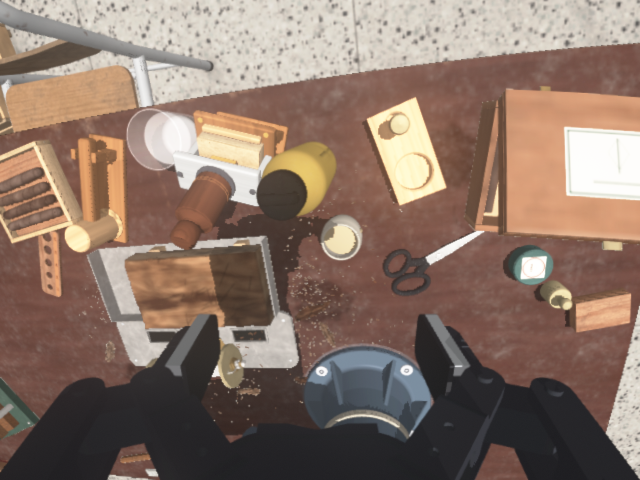

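The wrist view shows the cap knob at (185,235) and the jig at (240,150), with the flask at (295,180) close beside it. The last joint is at its limit, so I'll turn the other way to the half-turn grasp.

Emit:
jog_arm(targets=[85,0,0,0,-0.18,85,0,0,0,-0.18,85,0,0,0,-0.18,85,0,0,0,-0.18,85,0,0,0,-0.18,85,0,0,0,-0.18,85,0,0,0,-0.18,85,0,0,0,-0.18,85,0,0,0,-0.18,85,0,0,0,-0.18,85,0,0,0,-0.18,85,0,0,0,-0.18,85,0,0,0,-0.18,85,0,0,0,-0.18,85,0,0,0,-0.18,85,0,0,0,0])

```text
t: 6.1
position: [0.4323, -0.007, 0.4016]
tcp_rot: [0.274, 0.959, 0.063, -0.031]
force: [0.6, -0.4, -0.6]
grip_width: 0.0852
gripper_force: 0.0
```

```bash
python3 - <<'E'
from h import *
s=o(); print(s['t'],s['position'],s['tcp_rot'],s['joints'])
print(R.from_quat(s['tcp_rot']).as_matrix().round(3))
E
```

```text
6.1 [ 0.43231243 -0.00698071  0.40155346] [ 0.27378055  0.95922678  0.06299934 -0.03097218] [-0.11150971  0.10397709  0.24285759  1.75015833  0.13459716  0.44181279]
[[-0.848  0.529 -0.025]
 [ 0.521  0.842  0.138]
 [ 0.094  0.104 -0.99 ]]
```

```bash
cat > fit.py <<'E'
from h import *
from scipy.optimize import least_squares
S3=np.sqrt(3)/2
def jp(q,P):
    x,y,a=q; c,s=np.cos(a),np.sin(a); P=np.array(P,float)
    return np.c_[x+c*P[:,0]-s*P[:,1],y+s*P[:,0]+c*P[:,1],P[:,2]]
seat=np.array([-.0219,0,.1239]); ax=np.array([-.5,0,S3]); sl=np.array([S3,0,.5])
def bridge(): return np.array([seat-.004*ax+i*.028*sl+np.array([0,j*.056,0]) for i,j in((1,1),(1,-1),(-1,-1),(-1,1))])
def foot(z): return np.array([[.058,.056,z],[.058,-.056,z],[-.058,-.056,z],[-.058,.056,z]])
E
python3 - <<'E'
from fit import *
toimg=lambda p:np.array(p,float)/2.5+[170,180]
ob=toimg([[352,90],[492,133]]); of=toimg([[375,40],[507,85],[460,230]])
f=lambda q:np.r_[(proj('top',jp(q,bridge()[:2]))-ob).ravel(),(proj('top',jp(q,foot(.012)[:3]))-of).ravel()]
r=least_squares(f,[.49,.14,-.33]); q=r.x; print('jig',q,r.fun.round(1))
kn=onz('top',toimg([[382,203]]),.195); print('knob img',kn)
for th in(30,34):
    t=np.radians(th); print(th,jp(q,[seat+.0845*np.array([-np.sin(t),0,np.cos(t)])]))
np.save('jig.npy',q)
E
```

```text
jig [ 0.48811212  0.14667234 -0.32254793] [-1.1 -2.2  0.6 -0.4  1.   3.6 -0.9  2.3  0.5 -2.9]
knob img [[0.41736123 0.17236813 0.195     ]]
30 [[0.42727029 0.16700688 0.19707915]]
34 [[0.42252642 0.16859237 0.19395367]]
```

Emit:
jog_arm(targets=[85,19,28,5,0,85,19,28,5,0,85,19,28,5,0,85,19,28,5,0,85,19,28,5,0,85,0,0,0,-0.12,85,0,0,0,-0.12,85,0,0,0,0])

```text
t: 7.1
position: [0.4251, 0.1636, 0.4002]
tcp_rot: [0.159, 0.985, 0.066, -0.023]
force: [0.4, -0.4, -0.8]
grip_width: 0.0849
gripper_force: 0.0
```

```bash
python3 - <<'E'
from fit import *
s=o(); print(s['t'],s['position'],s['joints'][5]); print(R.from_quat(s['tcp_rot']).as_matrix().round(3))
im=bot.camera('wrist'); cv2.imwrite('pics/w2raw.png',im); q=np.load('jig.npy')
for P,c in((bridge(),(0,0,255)),(foot(.012),(0,255,0))):
    cv2.polylines(im,[proj('wrist',jp(q,P)).astype(np.int32).reshape(-1,1,2)],True,c,1)
for th in(30,34):
    t=np.radians(th)
    for h in (0,.0845):
        u=proj('wrist',jp(q,[seat+h*np.array([-np.sin(t),0,np.cos(t)])]))[0].astype(int); cv2.circle(im,tuple(map(int,u)),3,(255,0,0),-1)
cv2.imwrite('pics/w2.png',im)
print([(np.round(r['xyz'],3).tolist(),round(r['score'],2)) for r in bot.find_in('wrist','cap')][:2])
E
```

```text
7.1 [0.4250825  0.1636468  0.40022926] 0.5941694308346082
[[-0.948  0.316 -0.025]
 [ 0.31   0.941  0.138]
 [ 0.067  0.123 -0.99 ]]
[([0.433, 0.164, 0.188], 0.84), ([0.456, -0.085, 0.025], 0.62)]
```

View pics/w2.png

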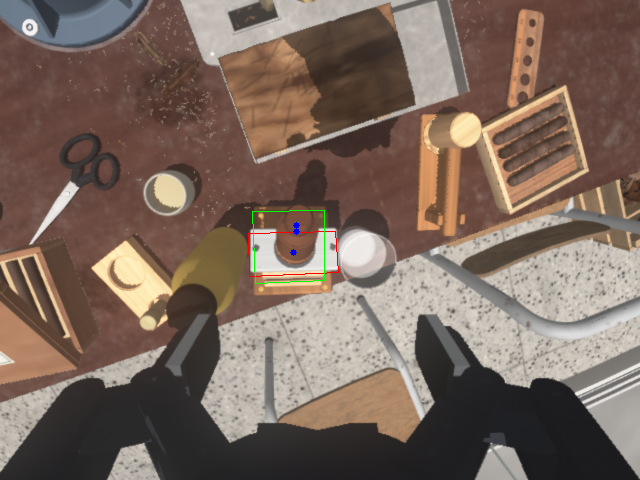

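The overlay sits on the bridge to within a few pixels. The knob centre shows at about (299,219), slightly beyond the predicted (296,228).

```bash
python3 - <<'E'
from fit import *
from scipy.optimize import least_squares
im=cv2.imread('pics/w2raw.png'); c=cv2.resize(im[195:305,235:355],None,fx=5,fy=5,interpolation=cv2.INTER_CUBIC); cv2.imwrite('pics/c2.png',c)
print('knob',onz('wrist',[[299,219]],.195))
E
```

```text
knob [[0.41646726 0.17325673 0.195     ]]
```

View pics/c2.png

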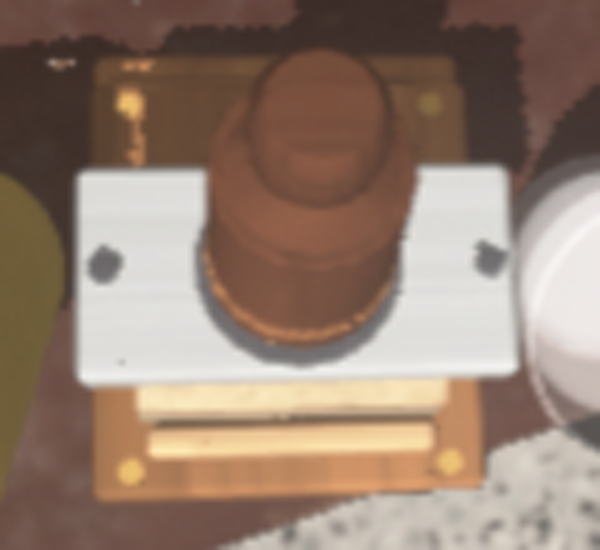

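```bash
python3 - <<'E'
from fit import *
I=lambda p:np.array(p,float)/5+[235,195]
ob=I([[518,372],[78,385],[78,172],[512,165]]); of=I([[485,487],[95,500],[95,58],[455,55]])
f=lambda q:np.r_[(proj('wrist',jp(q[:3],bridge()))-ob).ravel(),(proj('wrist',jp(q[:3],foot(q[3])))-of).ravel()]
r=least_squares(f,[.49,.14,-.33,.012]); q=r.x; print('jig',q,r.fun.round(1))
np.save('jigw.npy',q[:3])
for th in(26,30,34):
    t=np.radians(th); P=jp(q[:3],[seat+.0845*np.array([-np.sin(t),0,np.cos(t)])]); print(th,P,proj('wrist',P))
print('seat',jp(q[:3],[seat]),'pintop',jp(q[:3],[seat+.046*ax]))
E
```

```text
jig [ 0.48251917  0.14992508 -0.33008941  0.06582465] [ 1.  -1.  -0.7 -0.7 -0.9 -1.2 -1.  -1.5 -1.6 -3.8  0.5 -3.4 -2.9  6.
  5.5  5.4]
26 [[0.42675891 0.16902992 0.1998481 ]] [[298.78239279 230.57529655]]
30 [[0.42183242 0.17071786 0.19707915]] [[298.54623681 225.04656993]]
34 [[0.41710065 0.17233908 0.19395367]] [[298.28956393 219.70083472]]
seat [[0.46180148 0.15702347 0.1239    ]] pintop [[0.44004317 0.1644784  0.16373717]]
```

Emit:
jog_arm(targets=[60,0,-20,20,0,60,0,0,40,0,60,0,0,40,0,60,0,0,40,0,60,0,0,30,0,60,0,0,25,0,60,0,0,18,0,60,0,0,10,0,60,0,0,0,0])

```text
t: 8.32
position: [0.4132, 0.175, 0.1767]
tcp_rot: [0.158, 0.985, 0.066, -0.024]
force: [0.4, 0.0, -0.5]
grip_width: 0.06
gripper_force: 0.0
```

```bash
python3 - <<'E'
from fit import *
s=o(); print(s['position'])
im=bot.camera('wrist'); cv2.imwrite('pics/w3.png',im)
E
```

```text
[0.41324141 0.17499822 0.17673206]
```

View pics/w3.png

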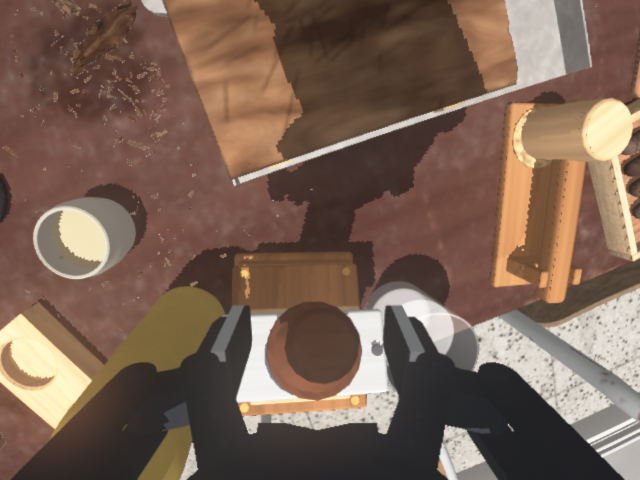

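The knob shows centred between the fingers at about (318,345). I'll close on it and draw the cap along the pin's axis.

Emit:
jog_arm(targets=[10,0,0,0,0,10,0,0,0,0,10,0,0,0,0,10,0,0,0,0,10,0,0,0,0])

```text
t: 9.0
position: [0.4136, 0.1748, 0.1778]
tcp_rot: [0.158, 0.985, 0.066, -0.023]
force: [-1.8, -1.9, 6.7]
grip_width: 0.0278
gripper_force: 58.6
```

Emit:
jog_arm(targets=[10,4.5,0.9,-6.6,0,10,4.5,0.9,-6.6,0,10,4.5,0.9,-6.6,0,10,4.5,0.9,-6.6,0,10,4.5,0.9,-6.6,0,10,4.5,0.9,-6.6,0,10,4.5,0.9,-6.6,0,10,0,0,0,0])

```text
t: 10.0
position: [0.3867, 0.1845, 0.2262]
tcp_rot: [0.157, 0.985, 0.067, -0.023]
force: [-0.5, -0.0, -0.7]
grip_width: 0.0276
gripper_force: 59.0
```

Emit:
jog_arm(targets=[10,20,0,-20,0,10,20,0,-20,0,10,20,0,-10,0,10,0,0,0,0])

```text
t: 10.5
position: [0.3302, 0.1961, 0.2796]
tcp_rot: [0.157, 0.985, 0.067, -0.023]
force: [-0.2, 0.4, -1.6]
grip_width: 0.0281
gripper_force: 59.2
```

```bash
python3 - <<'E'
from fit import *
s=o(); print(s['position']); print(R.from_quat(s['tcp_rot']).as_matrix().round(3))
im=bot.camera('side'); a=cv2.resize(im[150:370,200:400],None,fx=2,fy=2)
b=bot.camera('wrist'); b=cv2.resize(b[200:480,190:450],None,fx=1.5,fy=1.5)[:420]
c=bot.camera('top')
P=np.zeros((440,800,3),np.uint8); P[:,:400]=a; P[:420,400:790]=b; cv2.imwrite('pics/v4.png',P)
for n in('side','top'): print([(np.round(r['xyz'],3).tolist(),round(r['score'],2)) for r in bot.find_in(n,'cap')][:2])
E
```

```text
[0.33023443 0.1961158  0.27960254]
[[-0.95   0.312 -0.024]
 [ 0.306  0.942  0.138]
 [ 0.066  0.124 -0.99 ]]
[([0.362, 0.172, 0.264], 0.85)]
[]
```

View pics/v4.png

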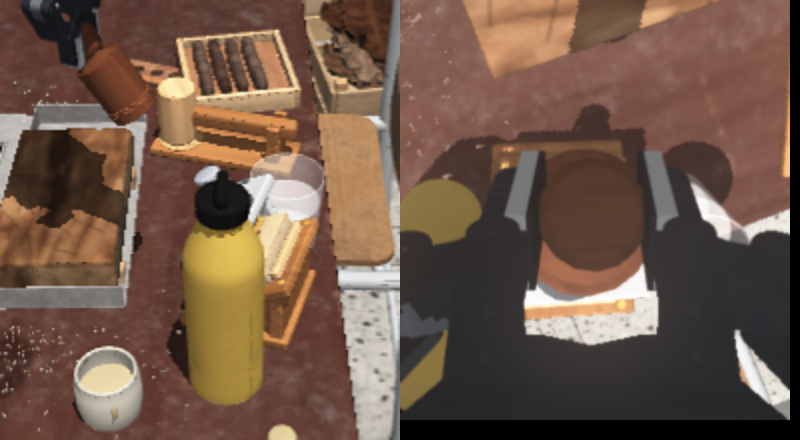

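The cap hangs clear, still leaning about 34° in the pads with its rim towards +x. I'll push its skirt against the fixed brass punch to swing it upright, then lower it into the well.

Emit:
jog_arm(targets=[10,-7.5,-39,-5.4,0,10,-7.5,-39,-5.4,0,10,-7.5,-39,-5.4,0,10,-7.5,-39,-5.4,0,10,-7.5,-39,-5.4,0,10,-7.5,-39,-5.4,0,10,-22.5,2.8,28,0,10,-22.5,2.8,28,0,10,-22.5,2.8,28,0,10,-22.5,2.8,28,0,10,-22.5,2.8,28,0,10,0,0,0,0])

```text
t: 12.25
position: [0.4086, -0.0449, 0.1328]
tcp_rot: [0.157, 0.985, 0.066, -0.025]
force: [0.0, -0.6, -0.5]
grip_width: 0.0278
gripper_force: 59.4
```

```bash
python3 - <<'E'
from fit import *
s=o(); print(s['position'])
im=bot.camera('side'); a=cv2.resize(im[220:440,200:400],None,fx=2,fy=2)
b=bot.camera('wrist'); cv2.imwrite('pics/w5.png',b); b=cv2.resize(b[80:480],None,fx=.62,fy=.62)
print([(np.round(r['xyz'],3).tolist(),round(r['score'],2)) for r in bot.find_in('side','cap')][:2])
P=np.zeros((440,800,3),np.uint8); P[:,:400]=a; P[:b.shape[0],400:400+b.shape[1]]=b; cv2.imwrite('pics/v5.png',P)
E
```

```text
[ 0.40861679 -0.04487207  0.13280717]
[([0.438, -0.069, 0.122], 0.94), ([0.483, 0.153, 0.111], 0.46)]
```

View pics/v5.png

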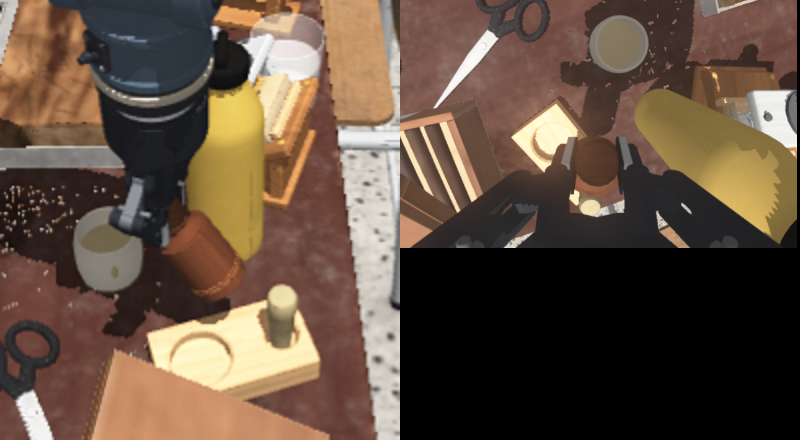

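The cap still leans with its rim leading towards the punch at (283,310) in the left panel, and it clears the flask. I'll go down and push it against the punch.

Emit:
jog_arm(targets=[10,-0.9,-1.6,13.3,0,10,-0.9,-1.6,13.3,0,10,-7,0,-0.4,0,10,-7,0,-0.4,0,10,-7,0,-0.4,0,10,-7,0,-0.4,0,10,-7,0,-0.4,0,10,0,0,0,0])

```text
t: 13.4
position: [0.4416, -0.0558, 0.1073]
tcp_rot: [0.157, 0.985, 0.066, -0.024]
force: [-3.4, -0.3, -2.6]
grip_width: 0.0276
gripper_force: 59.2
```

Contact is gentle (3.4 N), so I'll continue the remaining 27 mm.

Emit:
jog_arm(targets=[10,-7,0,-0.4,0,10,-7,0,-0.4,0,10,-7,0,-0.4,0,10,-6,0,-0.4,0,10,0,0,0,0])

```text
t: 14.02
position: [0.4671, -0.0642, 0.1073]
tcp_rot: [0.157, 0.985, 0.066, -0.024]
force: [-4.1, 1.0, -0.0]
grip_width: 0.028
gripper_force: 59.0
```

```bash
python3 - <<'E'
from fit import *
s=o(); print(s['position'])
im=bot.camera('side'); a=cv2.resize(im[260:440,220:380],None,fx=2.5,fy=2.44)
b=bot.camera('wrist'); b=cv2.resize(b[200:480,190:450],None,fx=1.5,fy=1.5)[:420]
P=np.zeros((440,800,3),np.uint8); P[:a.shape[0],:400]=a[:440]; P[:420,400:790]=b; cv2.imwrite('pics/v6.png',P)
E
```

```text
[ 0.46709844 -0.06420975  0.10727435]
```

View pics/v6.png

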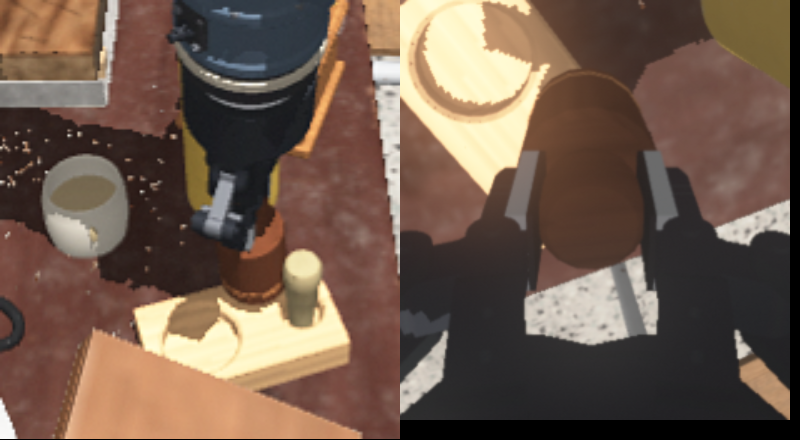

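The cap now stands upright against the punch, and the well's ring centre in the right panel is at about (476,55).

```bash
python3 - <<'E'
from fit import *
print(onz('wrist',[[(476-400)/1.5+190,55/1.5+200]],.026))
s=o(); Rm=R.from_quat(s['tcp_rot']).as_matrix()
K=np.array(s['position'])+[.0034,-.0025,.0162]
d=np.array([.436,-.0965,K[2]])-K
print(K,d,Rm.T@d*1000, Rm.T@[0,0,-1])
E
```

```text
[[ 0.43331449 -0.09607651  0.026     ]]
[ 0.47040692 -0.06664118  0.12343624] [-0.03440692 -0.02985882  0.        ] [ 23.5023143  -38.89494923  -3.19529576] [-0.06883073 -0.12292363  0.99002632]
```

Emit:
jog_arm(targets=[10,6.2,-9.8,-0.8,0,10,6.2,-9.8,-0.8,0,10,6.2,-9.8,-0.8,0,10,6.2,-9.8,-0.8,0,10,0,0,0,0,10,-0.4,-0.7,6,0,10,-0.4,-0.7,6,0,10,-0.4,-0.7,6,0,10,0,0,0,0])

```text
t: 15.25
position: [0.434, -0.0949, 0.0905]
tcp_rot: [0.157, 0.985, 0.065, -0.021]
force: [-2.1, -4.6, 19.0]
grip_width: 0.0277
gripper_force: 61.2
```

Emit:
jog_arm(targets=[10,0.4,0.7,-6,0,10,0,0,0,0])

```text
t: 15.5
position: [0.4324, -0.0938, 0.0954]
tcp_rot: [0.157, 0.985, 0.066, -0.023]
force: [-0.5, -0.9, -0.6]
grip_width: 0.0274
gripper_force: 59.4
```

```bash
cat > cf.py <<'E'
from fit import *
def sil(n,x,y,z,up=np.array([0,0,1.])):   # hull of cap skirt at rim centre
    a=np.linspace(0,2*np.pi,60); e1=np.cross([0,1,0],up); e1/=np.linalg.norm(e1); e2=np.cross(up,e1)
    P=np.vstack([np.array([x,y,z])+h*up+.0235*(np.cos(a)[:,None]*e1+np.sin(a)[:,None]*e2) for h in(0,.05)])
    m=np.zeros((480,640),np.uint8); cv2.fillConvexPoly(m,cv2.convexHull(proj(n,P).astype(np.float32)).astype(np.int32),1); return m>0
E
python3 - <<'E'
from cf import *
s=o(); print(s['position'],s['force'])
K=np.array(s['position'])+[.0034,-.0025,.0162]; print('expected rim',K-[0,0,.0845])
im=bot.camera('side')
r=[a for a in bot.regions_of('side','cap')][:1]
m=r[0]['region']; print(r[0]['score'],m.sum(),np.argwhere(m).min(0),np.argwhere(m).max(0))
e=sil('side',*(K-[0,0,.0845])); print('pred',np.argwhere(e).min(0),np.argwhere(e).max(0))
c=max(cv2.findContours(m.astype(np.uint8),0,cv2.CHAIN_APPROX_NONE)[0],key=len).reshape(-1,2)
# fit: row-wise left/right edges
for v in range(np.argwhere(m)[:,0].min(),np.argwhere(m)[:,0].max()+1,5):
    u=np.where(m[v])[0]; w=np.where(e[v])[0]; print(v,u.min(),u.max(),'pred',(w.min(),w.max()) if len(w) else None)
# well fit in initial side+top pictures: dark/bright edges near expected circle
a=np.linspace(0,2*np.pi,180,endpoint=False)
for n in('side','top'):
    g=cv2.GaussianBlur(cv2.cvtColor(cv2.imread(f'pics/{n}0.png'),6),(0,0),.8).astype(float); best=[]
    gx=np.hypot(cv2.Sobel(g,6,1,0),cv2.Sobel(g,6,0,1)).astype(np.float32)
    for dx in np.arange(-10,10.1,1):
        for dy in np.arange(-10,10.1,1):
            C=np.array([.436+dx/1e3,-.096+dy/1e3]); P=np.c_[C[0]+.026*np.cos(a),C[1]+.026*np.sin(a),0*a+.026]
            uv=proj(n,P).astype(np.float32); v=cv2.remap(gx,uv[:,0],uv[:,1],1).mean(); best.append((v,*C))
    print(n,sorted(best)[::-1][:4])
E
```

```text
[ 0.43239984 -0.09376649  0.09537213] [-0.46060853 -0.92296841 -0.56371582]
expected rim [ 0.43579984 -0.09626649  0.02707213]
0.73 784 [361 287] [403 316]
pred [365 284] [408 314]
361 304 304 pred None
366 301 311 pred (np.int64(293), np.int64(305))
371 300 312 pred (np.int64(287), np.int64(311))
376 300 313 pred (np.int64(285), np.int64(313))
381 298 314 pred (np.int64(284), np.int64(313))
386 288 316 pred (np.int64(285), np.int64(314))
391 289 316 pred (np.int64(285), np.int64(314))
396 291 315 pred (np.int64(286), np.int64(314))
401 295 310 pred (np.int64(287), np.int64(312))
side [(np.float32(155.79605), np.float64(0.435), np.float64(-0.101)), (np.float32(151.45567), np.float64(0.434), np.float64(-0.101)), (np.float32(151.4263), np.float64(0.435), np.float64(-0.1)), (np.float32(151.11356), np.float64(0.436), np.float64(-0.101))]
top [(np.float32(154.96613), np.float64(0.434), np.float64(-0.09)), (np.float32(153.13516), np.float64(0.434), np.float64(-0.091)), (np.float32(151.50282), np.float64(0.433), np.float64(-0.09)), (np.float32(151.46881), np.float64(0.435), np.float64(-0.09))]
```

Emit:
jog_arm(targets=[10,1.6,-4.7,0,0,10,0,0,0,0,10,-0.3,-0.5,4,0,10,-0.2,-0.4,3,0,10,0,0,0,0])

```text
t: 16.23
position: [0.4301, -0.0985, 0.089]
tcp_rot: [0.157, 0.985, 0.066, -0.022]
force: [-3.3, -4.1, 16.4]
grip_width: 0.0275
gripper_force: 61.0
```

```bash
python3 - <<'E'
from cf import *
s=o(); F=np.array(s['force']);M=np.array(s['torque']);p=np.array(s['position']); print(F,M,p)
# contact point at height z=.026: r x F = M, least squares with r_z fixed (about TCP / about flange options)
print('about TCP: rx,ry', -M[1]/F[2], M[0]/F[2])
im=bot.camera('side'); r=bot.regions_of('side','cap')[0]; m=r['region'].astype(np.uint8); print(r['score'],m.sum())
obs=m>0
pts=np.argwhere(obs)
# fit lower silhouette: bottom edge per column
bot_e={u:np.where(obs[:,u])[0].max() for u in range(pts[:,1].min(),pts[:,1].max()+1) if obs[:,u].any()}
def err(q):
    e=sil('side',q[0],q[1],.026)
    return sum(abs((np.where(e[:,u])[0].max() if e[:,u].any() else 380)-v) for u,v in bot_e.items())/len(bot_e)
b=sorted((err((.436+i/1e3,-.097+j/1e3)),.436+i/1e3,-.097+j/1e3) for i in range(-8,9) for j in range(-10,13))
print(b[:4])
E
```

```text
[-3.26261172 -4.071601   16.41862001] [-0.28161291  0.66565496  0.3007504 ] [ 0.43012488 -0.09853467  0.08896653]
about TCP: rx,ry -0.04054268645262817 -0.017152044799678627
0.83 778
[(np.float64(0.7241379310344828), 0.437, -0.097), (np.float64(0.7931034482758621), 0.437, -0.098), (np.float64(0.8620689655172413), 0.438, -0.097), (np.float64(0.896551724137931), 0.437, -0.096)]
```

```bash
python3 - <<'E'
from cf import *
from scipy.optimize import differential_evolution
a=np.linspace(0,2*np.pi,120,endpoint=False); t=np.linspace(-1,1,80)
rect=np.vstack([np.c_[.066*t,0*t+.035],np.c_[.066*t,0*t-.035],np.c_[0*t+.066,.035*t],np.c_[0*t-.066,.035*t]])
mod={'rect':np.c_[rect,0*rect[:,0]+.026],'punch':np.c_[.044+.013*np.cos(a),.013*np.sin(a),0*a+.079],
 'well':np.c_[-.028+.026*np.cos(a),.026*np.sin(a),0*a+.026]}
for n in('side','top'):
    g=cv2.GaussianBlur(cv2.imread(f'pics/{n}0.png'),(0,0),.8).astype(np.float32)
    gx=np.minimum(np.hypot(cv2.Sobel(g,5,1,0),cv2.Sobel(g,5,0,1)).max(2),200)
    def sc(q,ks=('rect','punch','well')):
        return -np.mean([cv2.remap(gx,*[np.ascontiguousarray(c) for c in proj(n,jp(q,mod[k])).astype(np.float32).T],1).mean() for k in ks])
    for ks in (('rect',),('rect','punch'),('rect','punch','well')):
        r=differential_evolution(sc,[(.45,.48),(-.105,-.075),(.2,.4)],args=(ks,),seed=1,tol=1e-3,maxiter=40)
        print(n,ks,r.x.round(4),round(r.fun,1),'well',jp(r.x,[[-.028,0,.012]])[0].round(4),'punch',jp(r.x,[[.044,0,.079]])[0].round(4))
E
```

```text
side ('rect',) [ 0.4619 -0.0904  0.2809] -157.5 well [ 0.435  -0.0982  0.012 ] punch [ 0.5041 -0.0782  0.079 ]
side ('rect', 'punch') [ 0.4612 -0.091   0.2697] -167.5 well [ 0.4342 -0.0984  0.012 ] punch [ 0.5036 -0.0792  0.079 ]Traceback (most recent call last):
  File "<stdin>", line 13, in <module>
    return fun(*args, **kwargs)
    ret = solver.solve()
    next(self)
    ~~~~^^^^^^
    energy = self.func(parameters)
    return self.f(x, *self.args)
           ~~~~~~^^^^^^^^^^^^^^^
  File "<stdin>", line 11, in sc
  File "h.py", line 19, in proj
    p,T=c2w(n); Ti=np.linalg.inv(T)
        ~~~^^^
  File "h.py", line 7, in c2w
    p=bot.camera_params(n)
ValueError: time passes only in moves, steps and waits
```

Emit:
jog_arm(targets=[10,0.2,0.4,-4,0,10,2.4,-0.8,0,0,10,0,0,0,0,10,-0.3,-0.5,4,0,10,-0.1,-0.2,2,0,10,0,0,0,0])

```text
t: 17.08
position: [0.4301, -0.0999, 0.0887]
tcp_rot: [0.157, 0.985, 0.065, -0.019]
force: [-1.4, -7.7, 32.1]
grip_width: 0.0278
gripper_force: 62.8
```

```bash
python3 - <<'E'
from h import *
s=o(); F=s['force'];M=s['torque']; print(F,M,s['position'],'rx',(-.063*F[0]-M[1])/F[2],'ry',(M[0]-.063*F[1])/F[2])
E
```

```text
[-1.39129123 -7.72527777 32.1197338 ] [-0.62491526  0.58130091  0.11097843] [ 0.43005499 -0.09986097  0.08868341] rx -0.01536904282978336 ry -0.0043033593261877405
```

Emit:
jog_arm(targets=[10,0.2,0.3,-3,0,10,0.6,1.9,0.2,0,10,0.6,1.9,0.2,0,10,0.6,1.9,0.2,0,10,0,0,0,0])

```text
t: 17.7
position: [0.4284, -0.0958, 0.0905]
tcp_rot: [0.158, 0.985, 0.062, -0.021]
force: [-3.7, -18.5, 17.6]
grip_width: 0.0279
gripper_force: 62.8
```

```bash
python3 - <<'E'
from h import *
s=o(); print(s['force'],s['torque'],s['position'],s['tcp_rot'])
E
```

```text
[ -3.65718395 -18.46816102  17.56217386] [-4.3689639   1.19321815  0.41097651] [ 0.42837223 -0.09583437  0.09049004] [ 0.15788014  0.985282    0.06206342 -0.02100889]
```

Emit:
jog_arm(targets=[10,-0.6,-1.9,-0.6,0,10,-0.6,-1.9,-0.6,0,10,0,0,0,0])

```text
t: 18.08
position: [0.4277, -0.0977, 0.0903]
tcp_rot: [0.158, 0.985, 0.065, -0.022]
force: [-0.3, -7.6, 8.2]
grip_width: 0.0278
gripper_force: 60.7
```

Emit:
jog_arm(targets=[10,-0.6,-1.9,0,0,10,-0.6,-1.9,0,0,10,-0.6,-1.9,0,0,10,0,0,0,0])

```text
t: 18.58
position: [0.4265, -0.1021, 0.0886]
tcp_rot: [0.157, 0.985, 0.066, -0.023]
force: [0.7, 0.5, -1.0]
grip_width: 0.0276
gripper_force: 59.5
```

Emit:
jog_arm(targets=[10,-0.2,-0.3,2.5,0,10,-0.2,-0.3,2.5,0,10,0,0,0,0])

```text
t: 18.95
position: [0.4266, -0.102, 0.0835]
tcp_rot: [0.157, 0.985, 0.066, -0.024]
force: [0.3, -0.5, -0.8]
grip_width: 0.0275
gripper_force: 59.5
```

Free: it is entering the well. I'll continue down.

Emit:
jog_arm(targets=[10,-0.2,-0.3,2.5,0,10,-0.2,-0.3,2.5,0,10,0,0,0,0])

```text
t: 19.32
position: [0.4282, -0.1023, 0.08]
tcp_rot: [0.157, 0.985, 0.066, -0.022]
force: [-0.5, 0.2, 14.4]
grip_width: 0.0276
gripper_force: 61.0
```

Emit:
jog_arm(targets=[10,-0.1,-0.2,1.5,0,10,0,0,0,0])

```text
t: 19.58
position: [0.4292, -0.1024, 0.0797]
tcp_rot: [0.157, 0.985, 0.066, -0.02]
force: [-1.1, 1.0, 26.8]
grip_width: 0.0278
gripper_force: 62.4
```

```bash
python3 - <<'E'
from cf import *
s=o(); print(s['force'],s['position'])
P=bot.camera_params('side')
import h
C={n:c2w(n) for n in('side',)}; h.c2w=lambda n:C[n]
im=bot.camera('side'); r=bot.regions_of('side','cap')[0]; obs=r['region']; print(r['score'],obs.sum(),np.argwhere(obs).min(0),np.argwhere(obs).max(0))
bt={u:np.where(obs[:,u])[0].max() for u in np.unique(np.argwhere(obs)[:,1])}
def err(q):
    e=sil('side',q[0],q[1],.026)
    return sum(abs((np.where(e[:,u])[0].max() if e[:,u].any() else 380)-v) for u,v in bt.items())/len(bt)
print(sorted((err((.436+i/1e3,-.097+j/1e3)),.436+i/1e3,-.097+j/1e3) for i in range(-8,9) for j in range(-14,13))[:4])
E
```

```text
[-1.10638495  1.03079223 26.82108501] [ 0.42923591 -0.10244578  0.07974709]
0.94 693 [370 285] [412 313]
[(np.float64(0.6206896551724138), 0.436, -0.10200000000000001), (np.float64(0.6551724137931034), 0.435, -0.10200000000000001), (np.float64(0.8275862068965517), 0.436, -0.10300000000000001), (np.float64(0.8620689655172413), 0.435, -0.101)]
```

Emit:
jog_arm(targets=[10,0.1,0.2,-1.5,0,45,0,0,0,0,45,0,0,0,0,45,0,0,0,0,45,0,0,0,0])

```text
t: 20.3
position: [0.4268, -0.1021, 0.0787]
tcp_rot: [0.157, 0.985, 0.066, -0.023]
force: [-0.1, 0.8, -0.2]
grip_width: 0.0446
gripper_force: 0.1
```

```bash
cat > cap.py <<'E'
from cf import *
import h
C={n:c2w(n) for n in('side','top')}; h.c2w=lambda n:C[n]
im=bot.camera('side'); r=bot.regions_of('side','cap')[0]; obs=r['region']; print(r['score'],obs.sum(),np.argwhere(obs).min(0),np.argwhere(obs).max(0))
for v in range(np.argwhere(obs)[:,0].min(),np.argwhere(obs)[:,0].max()+1,4): print(v,np.where(obs[v])[0][[0,-1]],end=' ')
# predicted full cap standing in well, visible part above block
q=(.4352,-.101)
a=np.linspace(0,2*np.pi,60); prof=[(.014,.0235),(.055,.0235),(.069,.0105),(.079,.015),(.090,.015),(.095,.008)]
m=np.zeros((480,640),np.uint8)
for (h0,r0),(h1,r1) in zip(prof,prof[1:]):
    P=np.vstack([np.c_[q[0]+rr*np.cos(a),q[1]+rr*np.sin(a),0*a+.012+hh] for hh,rr in((h0,r0),(h1,r1))])
    cv2.fillConvexPoly(m,cv2.convexHull(proj('side',P).astype(np.float32)).astype(np.int32),1)
print('\npred',m.sum()); 
for v in range(np.argwhere(m)[:,0].min(),np.argwhere(m)[:,0].max()+1,4): print(v,np.where(m[v])[0][[0,-1]],end=' ')
E
python3 cap.py
```

```text
0.6 875 [364 287] [412 314]
364 [301 304] 368 [299 306] 372 [299 309] 376 [297 312] 380 [295 312] 384 [293 313] 388 [293 313] 392 [294 313] 396 [293 314] 400 [287 314] 404 [287 313] 408 [291 311] 412 [301 304] 
pred 1183
363 [295 302] 367 [290 307] 371 [288 307] 375 [289 309] 379 [285 312] 383 [284 313] 387 [284 313] 391 [285 314] 395 [285 314] 399 [286 314] 403 [286 312] 407 [289 309] 411 [297 301]
```

The cap's silhouette matches a cap standing on the well floor to about 1–2 px, and the fingers are free. I'll retreat and go to the mallet.

Emit:
jog_arm(targets=[60,0,0,-10,0,60,0,0,-20,0,60,0,0,-40,0,60,0,0,-45,0,60,0,0,-45,0,60,0,0,-45,0,60,0,0,-45,0,85,0,0,0,0])

```text
t: 21.4
position: [0.4341, -0.1374, 0.3299]
tcp_rot: [0.157, 0.985, 0.066, -0.02]
force: [-0.2, -0.2, 0.3]
grip_width: 0.0763
gripper_force: 0.0
```

```bash
python3 cap.py; python3 - <<'E'
from h import *
bot.camera('top'); print([(np.round(r['xyz'],3).tolist(),round(r['score'],2)) for r in bot.find_in('top','cap')][:2]); print(o()['position'])
E
```

```text
0.64 1108 [363 286] [412 313]
363 [297 301] 367 [291 305] 371 [291 307] 375 [288 310] 379 [286 312] 383 [286 312] 387 [286 312] 391 [287 312] 395 [287 313] 399 [287 313] 403 [288 312] 407 [290 311] 411 [299 306] 
pred 1183
363 [295 302] 367 [290 307] 371 [288 307] 375 [289 309] 379 [285 312] 383 [284 313] 387 [284 313] 391 [285 314] 395 [285 314] 399 [286 314] 403 [286 312] 407 [289 309] 411 [297 301] [([0.435, -0.087, 0.075], 0.87)]
[ 0.4326291  -0.13635206  0.32567373]
```

Emit:
jog_arm(targets=[85,11.8,36.3,5.3,0,85,11.8,36.3,5.3,0,85,11.8,36.3,5.3,0,85,11.8,36.3,5.3,0,85,11.8,36.3,5.3,0,85,11.8,36.3,5.3,0,85,11.8,36.3,5.3,0,85,11.8,36.3,5.3,0,85,11.8,36.3,5.3,0,85,11.8,36.3,5.3,0,85,11.8,36.3,5.3,0,85,11.8,36.3,5.3,0,85,11.8,36.3,5.3,0,85,11.8,36.3,5.3,0,85,0,0,0,-0.04,85,0,0,0,0])

```text
t: 23.6
position: [0.4328, 0.4031, 0.3252]
tcp_rot: [0.137, 0.988, 0.066, -0.023]
force: [0.1, -0.6, 0.2]
grip_width: 0.0851
gripper_force: 0.0
```

```bash
cat > mal.py <<'E'
from fit import *
import h, sys
from scipy.optimize import minimize
def hull(m,n,P): cv2.fillConvexPoly(m,cv2.convexHull(proj(n,P).astype(np.float32)).astype(np.int32),1)
a=np.linspace(0,2*np.pi,40)
def model(q,z0=.014):
    H=np.vstack([np.c_[r*np.cos(a),r*np.sin(a),0*a+z0+z] for z,r in((0,.021),(.02,.0245),(.038,.025),(.056,.0245),(.076,.021))])
    B=np.array([[x,y,z0+.038+z] for x in(0,.155) for y,z in((.01,.008),(.006,.012),(-.006,.012),(-.01,.008),(-.01,-.008),(-.006,-.012),(.006,-.012),(.01,-.008))])
    return jp(q,H),jp(q,B)
def mask(n,q):
    m=np.zeros((480,640),np.uint8)
    for P in model(q): hull(m,n,P)
    return m>0
if __name__=='__main__':
    for n in('wrist','top'):
        C=c2w(n); h.c2w=lambda k:C
        bot.camera(n); r=bot.regions_of(n,'mallet')[0]; ob=r['region']
        f=lambda q:1-(mask(n,q)&ob).sum()/(mask(n,q)|ob).sum()
        b=minimize(f,[.39,.417,-.27],method='Nelder-Mead',options=dict(initial_simplex=[[.39,.417,-.27],[.40,.417,-.27],[.39,.427,-.27],[.39,.417,-.22]]))
        print(n,r['score'],ob.sum(),b.x.round(4),b.fun)
        q=b.x; print('grip45',jp(q,[[.045,0,.052]]))
    s=o(); print(s['position'],R.from_quat(s['tcp_rot']).as_matrix().round(3).tolist())
E
python3 mal.py
```

```text
wrist 0.95 3273 [ 0.3968  0.4298 -0.296 ] 0.05821817112613936
grip45 [[0.43988609 0.41663501 0.052     ]]
top 0.63 450 [ 0.3944  0.4229 -0.2471] 0.696514012303486
grip45 [[0.43800568 0.41191801 0.052     ]]
[0.43338406 0.40244931 0.32644408] [[-0.961, 0.276, -0.025], [0.27, 0.953, 0.138], [0.062, 0.126, -0.99]]
```

```bash
python3 - <<'E'
from mal import *
import h
C={n:c2w(n) for n in('side','top')}; h.c2w=lambda n:C[n]
n='side'; bot.camera(n); r=bot.regions_of(n,'mallet')[0]; ob=r['region']
f=lambda q:1-(mask(n,q)&ob).sum()/(mask(n,q)|ob).sum()
x0=np.array([.396,.424,-.28])
b=minimize(f,x0,method='Nelder-Mead',options=dict(initial_simplex=[x0,x0+[.01,0,0],x0+[0,.01,0],x0+[0,0,.05]])); print(n,r['score'],ob.sum(),b.x,b.fun)
# top0 picture: grabcut-free check: gradient score on model silhouette edges
g=cv2.GaussianBlur(cv2.imread('pics/top0.png'),(0,0),.8).astype(np.float32); gx=np.minimum(np.hypot(cv2.Sobel(g,5,1,0),cv2.Sobel(g,5,0,1)).max(2),200)
def sc(q):
    m=mask('top',q).astype(np.uint8); e=cv2.findContours(m,0,cv2.CHAIN_APPROX_NONE)[0][0].reshape(-1,2); return gx[e[:,1],e[:,0]].mean()
print(sorted(((sc((.390+i/500,.415+j/500,-.3+k*.02)),.390+i/500,.415+j/500,-.3+k*.02) for i in range(-4,7) for j in range(-4,9) for k in range(-1,4)),reverse=True)[:4])
E
```

```text
side 0.74 1085 [ 0.39441498  0.4250969  -0.30000626] 0.10124481327800827
[(np.float32(154.53633), 0.398, 0.431, -0.27999999999999997), (np.float32(152.77574), 0.4, 0.431, -0.27999999999999997), (np.float32(152.60898), 0.394, 0.427, -0.3), (np.float32(150.23376), 0.396, 0.431, -0.26)]
```

Emit:
jog_arm(targets=[60,-11,-10,20,0.016,60,-11,-10,30,0,60,0,0,45,0,60,0,0,45,0,60,0,0,45,0,60,0,0,40,0,60,0,0,30,0,60,0,0,20,0,60,0,0,10,0,60,0,0,6,0,60,0,0,0,0])

```text
t: 25.28
position: [0.4418, 0.418, 0.0348]
tcp_rot: [0.146, 0.987, 0.067, -0.022]
force: [-0.0, 0.2, 0.6]
grip_width: 0.0596
gripper_force: 0.0
```

Emit:
jog_arm(targets=[0,0,0,0,0,0,0,0,0,0,0,0,0,0,0,0,0,0,0,0,0,0,0,0,0])

```text
t: 25.9
position: [0.4419, 0.4178, 0.0357]
tcp_rot: [0.145, 0.987, 0.067, -0.022]
force: [-1.8, -3.7, 9.4]
grip_width: 0.0202
gripper_force: 58.3
```

Emit:
jog_arm(targets=[0,0.6,1.3,-10,0,0,1.2,2.5,-20,0,0,2.7,5.5,-43.5,0,0,2.7,5.5,-43.5,0,0,2.7,5.5,-43.5,0,0,2.7,5.5,-43.5,0,0,2.7,5.5,-43.5,0,0,0,0,0,0])

```text
t: 26.9
position: [0.4433, 0.4188, 0.2886]
tcp_rot: [0.145, 0.987, 0.069, -0.02]
force: [0.1, 1.4, -3.1]
grip_width: 0.0198
gripper_force: 58.7
```

Emit:
jog_arm(targets=[0,-13.9,-34.3,-5.2,0,0,-13.9,-34.3,-5.2,0,0,-13.9,-34.3,-5.2,0,0,-13.9,-34.3,-5.2,0,0,-13.9,-34.3,-5.2,0,0,-13.9,-34.3,-5.2,0,0,-13.9,-34.3,-5.2,0,0,0,0,0,0])

```text
t: 27.9
position: [0.4662, 0.1553, 0.2835]
tcp_rot: [0.147, 0.987, 0.066, -0.023]
force: [0.6, 0.8, -1.7]
grip_width: 0.0195
gripper_force: 59.3
```

```bash
python3 - <<'E'
from mal import *
import h
s=o(); print(s['position'],s['force']); Rm=R.from_quat(s['tcp_rot']).as_matrix(); print(Rm.round(3).tolist())
# mallet pose check in hand via side silhouette; roll about handle b, pitch c
C={n:c2w(n) for n in('side','wrist')}; h.c2w=lambda n:C[n]
obs={}
for n in C: bot.camera(n); r=bot.regions_of(n,'mallet'); obs[n]=r[0]['region'] if r else None; print(n,r and (r[0]['score'],r[0]['region'].sum()))
G=np.array(s['position'])+.018*np.array([.024,-.138,.99])
def mk(n,q):
    Rg=R.from_euler('ZYX',[q[2],q[4],q[3]]).as_matrix(); m=np.zeros((480,640),np.uint8)
    for P in model((0,0,0),0.): hull(m,n,(P-[.048,0,.038])@Rg.T+G+[q[0],q[1],q[5]])
    return m>0
def f(q):
    e=0
    for n in obs:
        M=mk(n,q); e+=(M&obs[n]).sum()/obs[n].sum()*-1+ .5*((M&~obs[n]).sum()/M.sum())
    return e
for b0 in(0,.14,-.14):
    x0=np.array([0,0,-.29,b0,0,0]); b=minimize(f,x0,method='Nelder-Mead',options=dict(initial_simplex=np.vstack([x0,x0+np.diag([.006,.006,.05,.1,.1,.006])]),maxiter=400)); print(b.x.round(3),b.fun)
E
```

```text
[0.46624121 0.15532388 0.28351261] [ 0.63913266  0.75668734 -1.65528827]
[[-0.956, 0.293, -0.026], [0.287, 0.948, 0.137], [0.065, 0.124, -0.99]]
side []
wrist (0.86, np.int64(25592))Traceback (most recent call last):
  File "<stdin>", line 19, in <module>
    res = _minimize_neldermead(fun, x0, args, callback, bounds=bounds,
                               **options)
    fsim[k] = func(sim[k])
              ~~~~^^^^^^^^
    fx = function(np.copy(x), *(wrapper_args + args))
  File "<stdin>", line 16, in f
TypeError: unsupported operand type(s) for &: 'bool' and 'NoneType'
```

```bash
python3 - <<'E'
from mal import *
import h
s=o(); C=c2w('wrist'); h.c2w=lambda n:C
bot.camera('wrist'); ob=bot.regions_of('wrist','mallet')[0]['region']
G=np.array(s['position'])+.018*np.array([.024,-.138,.99])
pin=np.array([.440,.1645,.1637])
def mk(q):
    Rg=R.from_euler('ZYX',[q[2],q[4],q[3]]).as_matrix(); m=np.zeros((480,640),np.uint8)
    for P in model((0,0,0),0.): hull(m,'wrist',(P-[.048+q[0],0,.038])@Rg.T+G)
    return m>0
def f(q): M=mk(q); return -(M&ob).sum()/ob.sum()+.5*(M&~ob).sum()/M.sum()
for b0 in(0,.14,-.14):
    x0=np.array([0,0,-.29,b0,0]); b=minimize(f,x0,method='Nelder-Mead',options=dict(initial_simplex=np.vstack([x0,x0+np.diag([.006,.006,.05,.1,.1])]),maxiter=300)); q=b.x
    Rg=R.from_euler('ZYX',[q[2],q[4],q[3]]).as_matrix(); O=Rg@[-.048-q[0],0,-.038]+G
    print(q.round(3),round(b.fun,3),'face-TCP',(O-s['position']).round(4),'normal',Rg[:,2].round(3))
E
```

```text
[ 0.001  0.    -0.302  0.093  0.026] -0.93 face-TCP [-0.0458  0.0156 -0.0188] normal [-0.003 -0.096  0.995]
[ 0.002  0.002 -0.308  0.112  0.04 ] -0.933 face-TCP [-0.0471  0.0171 -0.0179] normal [ 0.004 -0.119  0.993]
[ 0.002 -0.012 -0.318  0.123  0.031] -0.933 face-TCP [-0.0464  0.0178 -0.0183] normal [-0.009 -0.126  0.992]
```

Emit:
jog_arm(targets=[0,-4.4,-4.4,29.5,0,0,-4.4,-4.4,29.5,0,0,0,0,0,0,0,-3.9,-0.8,5.8,0,0,-3.9,-0.8,5.8,0,0,-3.9,-0.8,5.8,0,0,-3.9,-0.8,5.8,0,0,0,0,0,0])

```text
t: 29.2
position: [0.4844, 0.1502, 0.1994]
tcp_rot: [0.146, 0.987, 0.066, -0.023]
force: [-0.1, -0.6, -2.9]
grip_width: 0.0193
gripper_force: 59.4
```

Emit:
jog_arm(targets=[0,-2.2,-0.5,3.3,0,0,-2.2,-0.5,3.3,0,0,-2.2,-0.5,3.3,0,0,0,0,0,0])

```text
t: 29.7
position: [0.4901, 0.1486, 0.1894]
tcp_rot: [0.145, 0.987, 0.067, -0.022]
force: [0.1, 0.3, 0.2]
grip_width: 0.0193
gripper_force: 59.5
```

Emit:
jog_arm(targets=[0,-1.7,-0.4,2.5,0,0,-1.7,-0.4,2.5,0,0,-1.7,-0.4,2.5,0,0,0,0,0,0])

```text
t: 30.2
position: [0.4945, 0.1471, 0.1817]
tcp_rot: [0.145, 0.987, 0.067, -0.022]
force: [-2.0, 1.2, 5.2]
grip_width: 0.0189
gripper_force: 59.5
```

Emit:
jog_arm(targets=[0,-1.1,-0.2,1.7,0,0,-1.1,-0.2,1.7,0,0,0,0,0,0])

```text
t: 30.58
position: [0.4964, 0.1457, 0.1784]
tcp_rot: [0.146, 0.987, 0.066, -0.022]
force: [-2.5, -4.2, 8.0]
grip_width: 0.0192
gripper_force: 58.5
```

Emit:
jog_arm(targets=[0,-1.1,-0.2,1.7,0,0,-1.1,-0.2,1.7,0,0,0,0,0,0])

```text
t: 30.95
position: [0.4988, 0.145, 0.1752]
tcp_rot: [0.146, 0.987, 0.066, -0.021]
force: [-1.2, -5.3, 10.0]
grip_width: 0.0191
gripper_force: 59.1
```

```bash
cat > mfit.py <<'E'
from mal import *
import h
s=o(); C=c2w('wrist'); h.c2w=lambda n:C
bot.camera('wrist'); ob=bot.regions_of('wrist','mallet')[0]['region']
zt=R.from_quat(s['tcp_rot']).as_matrix()[:,2]
G=np.array(s['position'])-.018*zt
def mk(q):
    Rg=R.from_euler('ZYX',[q[2],q[4],q[3]]).as_matrix(); m=np.zeros((480,640),np.uint8)
    for P in model((0,0,0),0.): hull(m,'wrist',(P-[.048+q[0],0,.038])@Rg.T+G)
    return m>0
def f(q): M=mk(q); return -(M&ob).sum()/ob.sum()+.5*(M&~ob).sum()/M.sum()
for c0 in(.04,-.12):
    x0=np.array([0,0,-.3,.11,c0]); b=minimize(f,x0,method='Nelder-Mead',options=dict(initial_simplex=np.vstack([x0,x0+np.diag([.006,.006,.05,.1,.1])]),maxiter=300)); q=b.x
    Rg=R.from_euler('ZYX',[q[2],q[4],q[3]]).as_matrix(); O=Rg@[-.048-q[0],0,-.038]+G
    print(q.round(3),round(b.fun,3),'face',O.round(4),'face-TCP',(O-s['position']).round(4),'normal',Rg[:,2].round(3))
E
python3 mfit.py
```

```text
[ 0.001 -0.001 -0.284  0.135  0.099] -0.935 face [0.4501 0.1622 0.1605] face-TCP [-0.0488  0.0172 -0.0148] normal [ 0.056 -0.156  0.986]
[ 0.002 -0.002 -0.283  0.127  0.102] -0.935 face [0.4494 0.1621 0.1607] face-TCP [-0.0494  0.0171 -0.0146] normal [ 0.062 -0.15   0.987]
```

Emit:
jog_arm(targets=[0,-1.4,-0.3,2.1,0,0,-1.4,-0.3,2.1,0,0,0,0,0,0])

```text
t: 31.42
position: [0.5017, 0.1445, 0.1711]
tcp_rot: [0.146, 0.987, 0.066, -0.021]
force: [-0.4, -3.6, 11.8]
grip_width: 0.0191
gripper_force: 60.0
```

Emit:
jog_arm(targets=[0,-1.4,-0.3,2.1,0,0,-1.4,-0.3,2.1,0,0,0,0,0,0])

```text
t: 31.8
position: [0.5043, 0.144, 0.1668]
tcp_rot: [0.146, 0.987, 0.067, -0.021]
force: [0.2, -2.2, 11.6]
grip_width: 0.0192
gripper_force: 60.7
```

```bash
sed -i 's/for c0 in(.04,-.12)/for c0 in(.1,.3)/' mfit.py; cat >> mfit.py <<'E'
    for d in(0,.006,.009,.012): print(d,((np.array([.451,.1607,.1705])+d*np.array([.473,-.162,-.866])-O)@Rg).round(4))
E
python3 mfit.py
```

```text
[ 0.004  0.003 -0.265  0.129  0.257] -0.946 face [0.4486 0.1618 0.1612] face-TCP [-0.0557  0.0178 -0.0055] normal [ 0.209 -0.19   0.959]
0 [0.0002 0.0008 0.0096]
0.006 [0.0044 0.0001 0.0054]
0.009 [ 0.0065 -0.0003  0.0033]
0.012 [ 0.0086 -0.0007  0.0012]
[ 0.003 -0.004 -0.264  0.143  0.257] -0.946 face [0.4489 0.1622 0.1613] face-TCP [-0.0554  0.0182 -0.0055] normal [ 0.205 -0.203  0.957]
0 [-0.      0.0005  0.0096]
0.006 [ 0.0042 -0.0003  0.0054]
0.009 [ 0.0063 -0.0007  0.0033]
0.012 [ 0.0084 -0.0011  0.0012]
```

The face lies on the fully-down pin edge to about 1 mm and stopped moving during the last push, so the pin is at its stop. I'll draw back and return the mallet.

Emit:
jog_arm(targets=[0,5.0,1.1,-7.4,0,0,5.0,1.1,-7.4,0,0,5.0,1.1,-7.4,0,0,5.0,1.1,-7.4,0,0,5.0,1.1,-7.4,0,0,1.7,3.3,-27,0,0,1.7,3.3,-27,0,0,1.7,3.3,-27,0,0,16.5,34.4,5.4,0,0,16.5,34.4,5.4,0,0,16.5,34.4,5.4,0,0,16.5,34.4,5.4,0,0,16.5,34.4,5.4,0,0,16.5,34.4,5.4,0,0,16.5,34.4,5.4,0,0,0,0,0,0])

```text
t: 33.9
position: [0.439, 0.4198, 0.2858]
tcp_rot: [0.144, 0.987, 0.066, -0.023]
force: [0.5, -0.6, -2.7]
grip_width: 0.0194
gripper_force: 59.1
```

```bash
python3 - <<'E'
from h import *
s=o(); Rm=R.from_quat(s['tcp_rot']).as_matrix(); p=np.array(s['position']); print(p,s['joints'][5])
for T in([.4419,.4178,p[2]],[.4419,.4178,.0357]): print((Rm.T@(np.array(T)-p)*1000).round(1))
print(Rm.round(3).tolist())
E
python3 mfit.py | grep face
```

```text
[0.4389607  0.41979357 0.28579549] 0.9952932976084979
[-3.4 -1.  -0.4]
[-19.5 -32.2 247.3]
[[-0.958, 0.287, -0.026], [0.281, 0.95, 0.138], [0.064, 0.124, -0.99]]
[ 0.004 -0.008 -0.258  0.118  0.257] -0.946 face [0.383  0.4369 0.2802] face-TCP [-0.0559  0.0171 -0.0056] normal [ 0.214 -0.178  0.96 ]
[ 0.003 -0.004 -0.262  0.135  0.258] -0.946 face [0.3834 0.4376 0.2803] face-TCP [-0.0556  0.0178 -0.0055] normal [ 0.209 -0.195  0.958]
```

Emit:
jog_arm(targets=[0,-6,-1,0,0,0,-2.5,-4.8,38.5,0,0,-2.5,-4.8,38.5,0,0,-2.5,-4.8,38.5,0,0,-2.5,-4.8,38.5,0,0,-2,-4.2,34,0,0,0,0,0,0])

```text
t: 34.88
position: [0.4447, 0.4131, 0.0939]
tcp_rot: [0.146, 0.987, 0.065, -0.024]
force: [-0.2, -0.4, -1.7]
grip_width: 0.0191
gripper_force: 59.0
```

Emit:
jog_arm(targets=[0,-0.5,-1.0,8,0,0,-0.5,-1.0,8,0,0,-0.5,-1.0,8,0,0,0,0,0,0])

```text
t: 35.38
position: [0.4451, 0.4152, 0.0713]
tcp_rot: [0.145, 0.987, 0.066, -0.023]
force: [0.5, 0.1, -1.9]
grip_width: 0.0191
gripper_force: 59.1
```

Emit:
jog_arm(targets=[0,-0.1,0.7,6,0,0,-0.4,-0.7,6,0,0,-0.4,-0.7,6,0,0,0,0,0,0])

```text
t: 35.88
position: [0.4457, 0.4171, 0.0537]
tcp_rot: [0.145, 0.987, 0.067, -0.022]
force: [-0.8, -0.8, 1.9]
grip_width: 0.0191
gripper_force: 59.8
```

Emit:
jog_arm(targets=[0,-0.3,-0.6,5,0,0,-0.3,-0.6,5,0,0,0,0,0,0])

```text
t: 36.25
position: [0.446, 0.4178, 0.0442]
tcp_rot: [0.145, 0.987, 0.067, -0.022]
force: [-2.0, 0.8, 4.3]
grip_width: 0.0195
gripper_force: 60.4
```

Emit:
jog_arm(targets=[0,-0.2,-0.4,3,0,0,-0.2,-0.4,3,0,0,-0.1,-0.2,1.5,0,0,0,0,0,0])

```text
t: 36.75
position: [0.4458, 0.4183, 0.0371]
tcp_rot: [0.145, 0.987, 0.068, -0.022]
force: [-3.4, 3.0, 6.1]
grip_width: 0.0191
gripper_force: 60.9
```

```bash
python3 mfit.py | grep face
```

```text
[ 0.003  0.002 -0.285  0.132  0.061] -0.937 face [0.3968 0.4355 0.0204] face-TCP [-0.049   0.0172 -0.0167] normal [ 0.021 -0.143  0.989]
[ 0.003  0.007 -0.297  0.158  0.064] -0.934 face [0.3972 0.4371 0.0207] face-TCP [-0.0487  0.0188 -0.0164] normal [ 0.015 -0.169  0.985]
```

Emit:
jog_arm(targets=[0,-0.1,-0.2,1.5,0,0,-0.1,-0.2,1.5,0,0,0,0,0,0])

```text
t: 37.22
position: [0.4459, 0.4185, 0.036]
tcp_rot: [0.145, 0.987, 0.069, -0.022]
force: [-8.8, -2.0, 23.9]
grip_width: 0.0192
gripper_force: 63.6
```

Emit:
jog_arm(targets=[0,0.1,0.2,-1.2,0,24,0,0,0,0,28,0,0,0,0,34,0,0,0,0,45,0,0,0,0,60,0,0,0,0,60,0,0,0,0,60,0,0,0,0])

```text
t: 38.22
position: [0.4457, 0.417, 0.0343]
tcp_rot: [0.145, 0.987, 0.067, -0.022]
force: [-0.1, -0.4, 0.6]
grip_width: 0.0603
gripper_force: 0.0
```

Emit:
jog_arm(targets=[60,0,0,-15,0,60,0,0,-25,0,60,0,0,-40,0,60,0,0,-45,0,60,0,0,-45,0,60,0,0,-45,0,60,0,0,-45,0,60,0,0,0,0])

```text
t: 39.22
position: [0.4532, 0.3815, 0.2968]
tcp_rot: [0.145, 0.987, 0.069, -0.02]
force: [-0.5, 0.2, -1.8]
grip_width: 0.0601
gripper_force: 0.0
```

```bash
python3 - <<'E'
from mal import *
import h
C={n:c2w(n) for n in('side','wrist')}; h.c2w=lambda n:C[n]
for n in C:
    bot.camera(n); r=bot.regions_of(n,'mallet')[0]; ob=r['region']
    f=lambda q:1-(mask(n,q)&ob).sum()/(mask(n,q)|ob).sum()
    x0=np.array([.396,.428,-.29])
    b=minimize(f,x0,method='Nelder-Mead',options=dict(initial_simplex=[x0,x0+[.01,0,0],x0+[0,.01,0],x0+[0,0,.05]])); print(n,r['score'],ob.sum(),b.x.round(4),b.fun)
for t in('cap','flask','glass','pin'):
    for n in('side','wrist'): print(t,n,[(np.round(r['xyz'],3).tolist(),round(r['score'],2)) for r in bot.find_in(n,t)][:1])
print(o()['t'],o()['position'])
E
```

```text
side 0.66 1098 [ 0.3995  0.4254 -0.3032] 0.13933121019108285
wrist 0.59 3930 [ 0.4042  0.4377 -0.3763] 0.039312039312039304
cap side [([0.44, -0.107, 0.073], 0.86)]
cap wrist []
flask side [([0.46, 0.026, 0.144], 0.7)]
flask wrist [([0.445, 0.072, 0.088], 0.78)]
glass side [([0.534, 0.268, 0.076], 0.73)]
glass wrist [([0.518, 0.238, 0.056], 0.59)]
pin side [([0.444, 0.157, 0.164], 0.67)]
pin wrist [([0.44, 0.164, 0.165], 0.92)]
39.825 [0.45200921 0.38110587 0.29142462]
```

```bash
python3 cap.py
```

```text
0.74 1170 [362 285] [411 314]
362 [296 300] 366 [291 306] 370 [291 307] 374 [288 311] 378 [286 313] 382 [285 313] 386 [286 313] 390 [286 313] 394 [286 314] 398 [287 314] 402 [287 313] 406 [288 312] 410 [296 307] 
pred 1183
363 [295 302] 367 [290 307] 371 [288 307] 375 [289 309] 379 [285 312] 383 [284 313] 387 [284 313] 391 [285 314] 395 [285 314] 399 [286 314] 403 [286 312] 407 [289 309] 411 [297 301]
```

```bash
python3 - <<'E'
from mal import *
import h
bot.camera('wrist'); r=bot.regions_of('wrist','mallet')[0]; ob=r['region']; rr=bot.regions_of('wrist','rest')[0]['region']
C=c2w('wrist'); h.c2w=lambda n:C; print(o()['position'])
def mk(q):
    Rg=R.from_euler('ZYX',[q[2],q[3],q[4]]).as_matrix(); m=np.zeros((480,640),np.uint8)
    for P in model((0,0,0),0.): hull(m,'wrist',P@Rg.T+[q[0],q[1],.014])
    return m>0
def f(q): M=mk(q); return 1-(M&ob).sum()/(M|ob).sum()
for x0 in([.396,.428,-.29,0,0],[.40,.434,-.35,0,.1],[.40,.434,-.35,0,-.1]):
    x0=np.array(x0); b=minimize(f,x0,method='Nelder-Mead',options=dict(initial_simplex=np.vstack([x0,x0+np.diag([.008,.008,.05,.06,.06])]),maxiter=300)); print(ob.sum(),b.x.round(3),round(b.fun,3))
c=np.vstack(cv2.findContours(rr.astype(np.uint8),0,cv2.CHAIN_APPROX_NONE)[0]).reshape(-1,2)
print('rest',rr.sum(),cv2.minAreaRect((onz('wrist',c,.012)[:,:2]*1000).astype(np.float32)))
E
```

```text
[0.45210039 0.381141   0.29175873]
3913 [ 0.4    0.436 -0.373  0.064 -0.019] 0.056
3913 [ 0.402  0.44  -0.374  0.026  0.091] 0.051
3913 [ 0.4    0.433 -0.351  0.025 -0.057] 0.088
rest 3992 ((456.5507507324219, 410.5823974609375), (63.91694641113281, 182.75836181640625), 73.30065155029297)
```

Emit:
jog_arm(targets=[60,-7,-40,-5.5,0,60,-7,-40,-5.5,0,60,-7,-40,-5.5,0,60,-7,-40,-5.5,0,60,-7,-40,-5.5,0,60,-7,-40,-5.5,0,60,-7,-40,-5.5,0,60,-7,-40,-5.5,0,60,-7,-40,-5.5,0,60,-7,-40,-5.5,0,60,-7,-40,-5.5,0,60,0,0,0,0])

```text
t: 41.58
position: [0.3995, -0.0686, 0.2919]
tcp_rot: [0.147, 0.987, 0.066, -0.022]
force: [0.0, 0.3, -0.1]
grip_width: 0.0599
gripper_force: 0.0
```

```bash
python3 - <<'E'
from mal import *
import h
C={n:c2w(n) for n in('side','top')}; h.c2w=lambda n:C[n]
print(o()['position'])
for n in('top','side'):
    im=bot.camera(n); cv2.imwrite(f'pics/{n}9.png',im)
    r=bot.regions_of(n,'mallet')[0]; ob=r['region']
    f=lambda q:1-(mask(n,q)&ob).sum()/(mask(n,q)|ob).sum()
    x0=np.array([.398,.432,-.32]); b=minimize(f,x0,method='Nelder-Mead',options=dict(initial_simplex=[x0,x0+[.01,0,0],x0+[0,.01,0],x0+[0,0,.05]])); print(n,r['score'],ob.sum(),b.x.round(4),round(b.fun,3))
for nm in('top0','top9'):
    g=cv2.GaussianBlur(cv2.imread(f'pics/{nm}.png'),(0,0),.8).astype(np.float32); gx=np.minimum(np.hypot(cv2.Sobel(g,5,1,0),cv2.Sobel(g,5,0,1)).max(2),200)
    def sc(q):
        m=mask('top',q).astype(np.uint8); e=cv2.findContours(m,0,cv2.CHAIN_APPROX_NONE)[0][0].reshape(-1,2); return gx[e[:,1],e[:,0]].mean()
    t=sorted(((float(sc((.386+i/500,.411+j/500,-.4+k*.02))),.386+i/500,.411+j/500,-.4+k*.02) for i in range(13) for j in range(17) for k in range(10)),reverse=True)[:12]
    print(nm,np.round(t[0],3),np.mean(t,0).round(4))
E
```

```text
[ 0.39951159 -0.06859819  0.29185825]
top 0.68 1428 [ 0.4001  0.4334 -0.3679] 0.06
side 0.79 846 [ 0.4068  0.4291 -0.4122] 0.316
top0 [154.536   0.398   0.431  -0.28 ] [150.0507   0.3962   0.4297  -0.28  ]
top9 [163.587   0.402   0.435  -0.34 ] [160.7353   0.401    0.4345  -0.3217]
```

The cap stands in the well, the pin is up at z 0.164, and the mallet is flat on the pad with its handle in the notch. Its offset is about 7 mm and 0.05–0.08 rad, inside the limits, and nothing touches the robot.

```bash
python3 -c "
from cell import bot
print(bot.finish_job())"
```

```text
the job is handed in; nothing more can be done
None
```

The job is handed in at about 42 s of the 67 s allowed; no verdict came back. By my measurements the cap stands upright in the large well, the pin was knocked to its stop and sprang back, and the mallet lies on the pad with its handle in the notch (about 7 mm and 0.05–0.08 rad off, within limits).

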